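# Fetch the keel blank from the roller-catch cupboard and bed it in its cradle

## Robot

A 6-joint arm with a two-finger parallel gripper is mounted at the origin on the work surface. World frame = base frame: x ahead of the robot, y to its left, z up, the work surface at z = 0. Lengths are in m, angles in rad, forces in N, time in s.
With the tool pointing down it reaches from about 0.3 to 0.875 m from the base axis. Payload 6.4 kg.
Tool frame: the origin (TCP) lies on the centre line of the jaws, within the pads' length; the fingertips stand 25 mm ahead of it and the grasp point (between the pads) lies 6 mm ahead of it; z points along the fingers, y is the line along which they close (so a half turn about z gives the same grasp; the last joint's range is limited). The gripper opens to 85 mm and grips with 20 to 120 N. Pads are 22 mm wide; open, the fingers measure 114 mm over their backs; the gripper's body (76 mm by 85 mm) begins 54 mm behind the grasp point. The pads swing forward as they close: fully open they stand 13 mm farther back than shut.
Start: joints at [1.136, 0.181, 1.607, -0, 1.354, -0.206], TCP at [0.13, 0.56, 0.256] pointing down, gripper open.
Joint ranges: [-2.99, 2.99], [-0.89, 2.07], [0.3, 2.58], [-1.14, 4.28], [0, 2.63], [-3.12, 3.12]. Speed limits (rad/s): [2.57, 2.57, 3.01, 3.14, 3.14, 3.14].

## Interface

Orientations are given as a unit quaternion [w, x, y, z].
In Python, from bench import get_obs, camera, hand_in, spot_in gives the robot as it stands.
- The arm moves only by the shell command python3 -m jog 'ROWS'. ROWS is JSON, one flat list of numbers, 7 for each row, row after row: the shift along the tool's x, y, z in m, then the turn, a rotation vector about the tool's x, y, z in rad, then the closure, from 0 (fully open) to 1 (shut). A call has 1 to 20 rows; each row is the pose to reach, as a shift and turn from the pose commanded when the call began, along the tool's axes at that moment; what a row does not reach only later rows make up. A row lasts 1/8 s, in which the tool goes at most 62.5 mm and 10.7 degrees, less where a joint would pass 70% of its speed; a pose out of reach is approached as far as the arm can. A call with a gripper value outside its range is refused whole. The fingers move at their own pace and stop on an object; the grip force is fixed at half the most. Time passes only in rows, so rows that repeat a pose let the fingers close. It gives the time, the measured TCP pose, the force, the opening and the grip force at its end, in the units of the state.
- get_obs(): the state, without advancing time (a new reading comes with each control period).
- camera(name): name is "scene" or "top" or "wrist"; returns a dict with "frame" (420x560x3 uint8, red, green, blue), "mtx" (3x3 intrinsics, pixels), "distortion" ([k1, k2, p1, p2, k3] as OpenCV has them; the pictures are not rectified), "extrinsics" (4x4, takes a point from camera to world coordinates). Camera axes: x right, y up, looking along -z (the intrinsics and any distortion apply to the point x, -y, -z); pixel columns grow to the right and rows downward; lengths in m; the calibration is good to about 2 mm. A picture is of the moment at which its call begins. There is no depth.
- hand_in(): hands the job in; it is judged then, once.
Trained networks look in a picture, given as the dict that the camera call returned (one of the last four; its "shot" number tells which), for a name from the list of things; names that differ only in an ending like _2 or _b are one class to them, and where a whole thing is asked for, a point or a joint stands for the part that bears it (a point fixed in the world has none). Each returns a list of dicts, best first, with "confidence" (0 to 1); they miss things now and then, are a little off and sometimes report something else, mostly with a low value. They report only what shows in the picture. A call takes as long as a camera call. They do not tell look-alikes from the thing itself.
- spot_in(picture, name): "xyz" ([x, y, z] in m, in world coordinates, good to about 4 mm: the middle of the surface that is visible of it).
The state is a dict: "time_s": time; "q": joint angles; "dq": joint speeds; "joint_efforts": joint torques, N m; "eef_pos": TCP position; "eef_rot": TCP orientation; "wrist_force": force on the tool from outside, world axes, zero at the start; "torque": the same for the moment, N m; "opening": opening from 0.0 (shut) to 1.0 (fully open); "grasp_force": force on a finger pad.
Only numpy, scipy, OpenCV 4.12 (cv2) and the standard library are available. Lean on these libraries where they do the work, as an engineer would, in place of code of your own. Each camera call takes 0.05 s, during which the arm holds its last target. There are 200 camera calls.

## Task

Pull the little cupboard's door wide open through its roller catch, draw the oak keel blank out by its end and set it down flat on the bench, clear in front of the cupboard. Take it again by its middle and bed it right way up, level, in the keel cradle with both ends between the cheeks; then push the cupboard door until it snaps fully shut. Leave the other things on the bench where they are.

Things in the scene. Friction and masses are not known exactly. Their poses are not given: they have to be found in the camera images.
- cupboard: Fixed brown wooden cupboard, 150 deep, 200 wide, 150 high. Origin: on the bench, middle of the carcass's front edge; x runs into the cupboard, y to its left seen from the robot, z up. Floor board top at z 20, roof underside at z 140, walls 10 thick. A steel roller catch stands on the roof's front edge, x 0 to 24, y -86 to -30, up to z 165.
- cup_door (a joint): Door angle, rad: 0 shut, grows as it swings open towards the robot (clockwise from above), stop at 2.2. Roller catch acts from 0 to 0.13: hump at about 0.06, below it the spring draws the door shut and holds it; pulling or pushing through takes about 5 to 8 N at the handle. Elsewhere it turns easily and stays where left. At 1.7 or more the cupboard's front is free.
- hinge (a point): Foot of the door's upright hinge axis, at cupboard x 0, y +100, z 0. Turns with the door: its axes match the cupboard's when shut. In them the door is a hollow box 200 wide (y 0 to -200), z 12 to 150: outer face (towards the robot) at x -68, inner face at -60; side and top rims 8 thick reach back to x 0, no bottom rim.
- handle (a point): Top end of the door's brass handle: an upright round post, diameter 14, z 95 to 168, at x -125, y -175 in the axes of the hinge point (57 in front of the door's outer face, near its free edge). Held only by a thin arm at z 100 that runs to the door, so it can be pinched from above with fingertips down to z 110. Moves and turns with the door.
- blank: Loose bar of varnished oak (keel blank), 150 long (its x), 26 wide (y), 34 high (z), 0.1 kg. Origin: centre of its underside. Ends alike. At the start it lies on the cupboard floor along the cupboard's x, near end 41 to 49 in front of the carcass, inside the hollow of the shut door; once the door is open, grip this end from above with the gripper leaning about 10 to 35 degrees towards the cupboard.
- cradle: Fixed pale wooden cradle, 190 long (x), 76 wide (y). Origin: centre of its underside. The blank is to lie on its base board (top at z 10) along x, centred, either end first. At each end two cheeks at |x| 47 to 77, inner faces at y +-18, tops at z 52; low stops beyond |x| 85, tops at z 26. Between the pairs of cheeks 94 is open at the sides for the fingers.
- wine_bottle: Dark green wine bottle standing, diameter 74, 290 high. Origin: centre of underside. Leave alone.
- palette_dish: White porcelain dish, diameter 100, 18 high. Origin: centre of underside. Leave alone.
- pin_vise: Steel pin vise lying, 110 long, 14 thick. Origin: on the bench near its middle. Leave alone.
- oak_offcut: Oak offcut 70 x 45 x 30. Origin: centre of underside. Leave alone.
- brush_jar: Terracotta jar, diameter 76, 100 high. Origin: centre of underside. Leave alone.
Mind the look-alikes: they are no part of the job. There is more than one size of the cradle; the one meant has the size given above.

How it is judged:
By the outcome, as a careful person would: the job done as asked, in the order asked, and still so for the second after the job is handed in, with the robot touching nothing.
It also fails if it takes over 72 s, if anything falls off the work surface, if the arm or the gripper's body presses on something with over 40 N, if the wrist force passes 120 N, or if a joint passes its speed limit or range.

## Working session

There is one attempt and no reset: what is moved stays moved. The work goes in short steps, Python scripts to look and compute and a shell command to move; the robot and the scene stay as the last step left them, time stands still between calls to the robot, and variables do not carry over. Pictures are saved under pics/ and viewed, at most 13 in all, crops included, and the job is handed in when it is done.

```bash
ls; mkdir -p pics
cat > h.py <<'E'
import numpy as np, cv2
from bench import get_obs, camera, hand_in, spot_in
from scipy.spatial.transform import Rotation as R
def save(p,n): cv2.imwrite('pics/'+n,p['frame'][:,:,::-1])
def proj(p,X):
    E=np.array(p['extrinsics']);X=np.atleast_2d(X)
    c=(X-E[:3,3])@E[:3,:3]; c=c*[1,-1,-1]
    return cv2.projectPoints(c,np.zeros(3),np.zeros(3),np.array(p['mtx']),np.array(p['distortion']))[0][:,0]
def ray(p,uv):
    E=np.array(p['extrinsics'])
    n=cv2.undistortPoints(np.array([[uv]],float),np.array(p['mtx']),np.array(p['distortion']))[0,0]
    d=E[:3,:3]@np.array([n[0],-n[1],-1]); return E[:3,3],d/np.linalg.norm(d)
def atz(p,uv,z):
    o,d=ray(p,uv); return o+d*(z-o[2])/d[2]
def tri(l):
    A=0;b=0
    for p,uv in l:
        o,d=ray(p,uv);P=np.eye(3)-np.outer(d,d);A=A+P;b=b+P@o
    return np.linalg.solve(A,b)
def tool():
    o=get_obs();q=o['eef_rot'];return np.array(o['eef_pos']),R.from_quat([q[1],q[2],q[3],q[0]])
def go(target,Rt=None):
    "shift and rotvec in tool axes"
    p,r=tool(); s=r.inv().apply(np.array(target)-p)
    return np.round(s,4),(np.round((r.inv()*Rt).as_rotvec(),4) if Rt is not None else None)
E
python3 - <<'E'
from h import *
np.set_printoptions(precision=4,suppress=True)
S=camera('scene');T=camera('top')
save(S,'s1.png');save(T,'t1.png')
for n in ['cupboard','cup_door','handle','blank','cradle','wine_bottle','palette_dish','pin_vise','oak_offcut','brush_jar']:
    for k,p in (('s',S),('t',T)):
        for d in spot_in(p,n): print(n,k,np.round(d['xyz'],3),round(d['confidence'],2),proj(p,d['xyz'])[0].round())
o=get_obs();print(o)
for p in (S,T):print(np.array(p['extrinsics'])[:3,3])
E
```

```text
pics
cupboard s [0.724 0.089 0.15 ] 0.67 [284. 280.]
cupboard t [0.674 0.063 0.151] 0.93 [222. 170.]
cupboard t [ 0.569 -0.478  0.183] 0.62 [443. 197.]
cup_door s [0.619 0.087 0.152] 0.73 [306. 255.]
cup_door t [0.609 0.062 0.15 ] 0.63 [223. 194.]
cup_door t [0.676 0.062 0.152] 0.23 [223. 169.]
handle s [0.618 0.089 0.15 ] 0.92 [306. 256.]
handle t [0.607 0.065 0.148] 0.81 [222. 195.]
handle t [ 0.572 -0.253  0.01 ] 0.34 [341. 216.]
cradle s [ 0.344 -0.524  0.008] 0.94 [222. 149.]
cradle s [ 0.35  -0.351  0.01 ] 0.8 [255. 169.]
cradle t [ 0.575 -0.254  0.012] 0.83 [341. 215.]
wine_bottle s [ 0.594 -0.477  0.149] 0.82 [179. 166.]
wine_bottle t [ 0.572 -0.478  0.182] 0.8 [443. 196.]
palette_dish s [ 0.341 -0.107  0.012] 0.83 [308. 198.]
palette_dish t [ 0.349 -0.107  0.008] 0.7 [293. 298.]
palette_dish t [ 0.721 -0.184  0.034] 0.56 [314. 164.]
pin_vise s [0.371 0.062 0.01 ] 0.55 [342. 227.]
pin_vise t [0.363 0.061 0.01 ] 0.64 [231. 296.]
oak_offcut s [ 0.73  -0.18   0.031] 0.89 [219. 256.]
oak_offcut s [0.666 0.365 0.059] 0.65 [372. 333.]
oak_offcut t [ 0.722 -0.187  0.028] 0.68 [315. 165.]
brush_jar s [0.667 0.365 0.058] 0.97 [372. 334.]
brush_jar t [0.682 0.368 0.059] 0.8 [116. 182.]
brush_jar t [ 0.574 -0.255  0.013] 0.34 [341. 215.]
{'time_s': 1.1, 'q': array([ 1.1357,  0.1808,  1.607 ,  0.    ,  1.3538, -0.2063]), 'dq': array([-0.0001, -0.001 , -0.0014,  0.0014, -0.0005,  0.0013]), 'joint_efforts': array([  0.0003, -44.4852, -35.169 ,  -0.0004,   0.0007,  -0.    ]), 'eef_pos': array([0.1304, 0.56  , 0.2563]), 'eef_rot': array([-0.    ,  0.1141,  0.9935,  0.    ]), 'wrist_force': array([ 0.0332,  0.2849, -0.2207]), 'torque': array([-0.0531,  0.011 ,  0.0158]), 'grasp_force': 0.0, 'opening': 0.9987088980424889}
[1.2964 0.5438 1.3903]
[ 0.3109 -0.0735  1.1605]
```

View pics/t1.png

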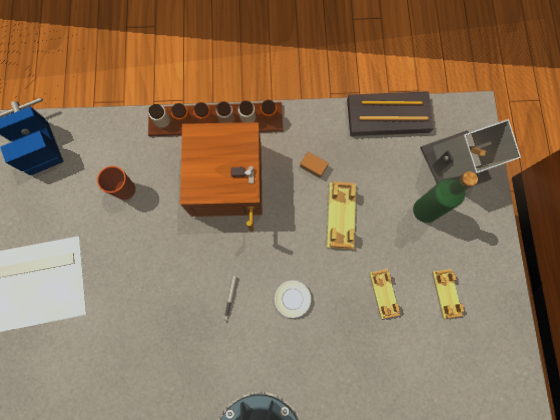

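View pics/s1.png

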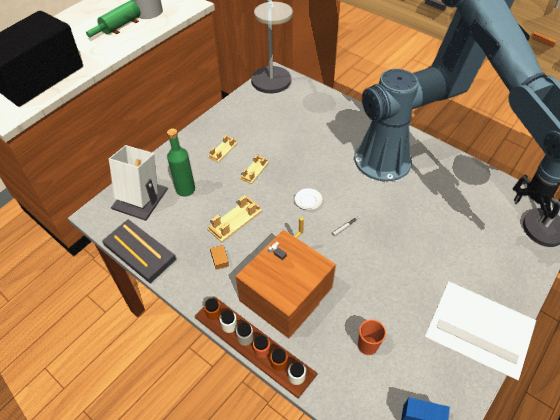

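The top view shows the cupboard at (222,165) with its handle at (250,217). The cradle look-alikes are the large one at (341,215) and small ones at (385,293) and (448,293); I choose the large one (190 long). Check it in a close crop.

Run:
```python
from h import *
im=cv2.imread('pics/t1.png')[110:260,170:370]
cv2.imwrite('pics/c1.png',cv2.resize(im,None,fx=4,fy=4,interpolation=cv2.INTER_CUBIC))
```

```text
(no output)
```

View pics/c1.png

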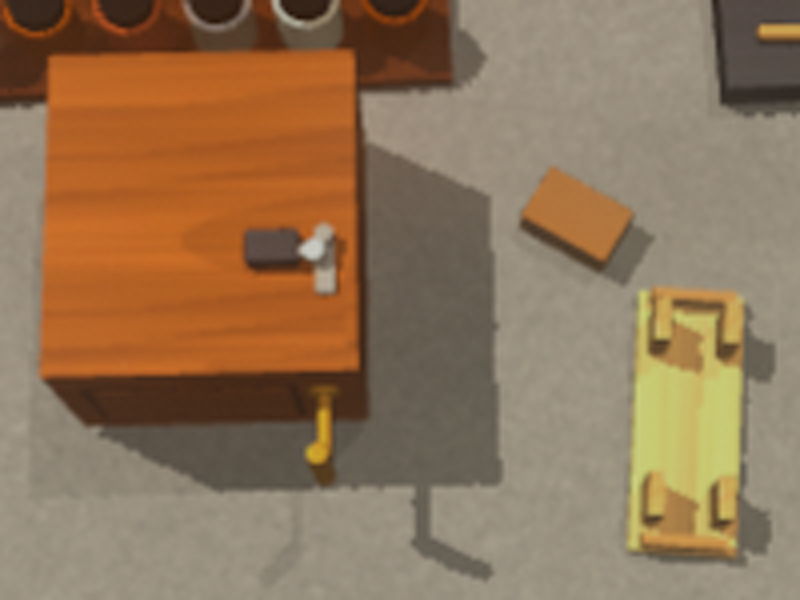

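The crop shows the large cradle with base corners (640,290), (742,295), (736,556), (628,551). The cupboard roof and door-top corners are (49,55), (356,50), (359,371), (42,377), and the handle top is at (317,453).

Run:
```python
from h import *
np.set_printoptions(precision=4,suppress=True)
T=camera('top')
f=lambda u,v,z: atz(T,(u/4+170-.375,v/4+110-.375),z)
c=[f(u,v,.15) for u,v in [(49,55),(356,50),(359,371),(42,377)]]
print('cup',np.array(c)[:,:2],[np.linalg.norm(c[i]-c[i-1]) for i in range(4)])
k=[f(u,v,.01) for u,v in [(640,290),(742,295),(736,556),(628,551)]]
print('cradle',np.array(k)[:,:2],np.mean(k,0),[np.linalg.norm(k[i]-k[i-1]) for i in range(4)])
d=(k[0]+k[1]-k[2]-k[3]);print('yaw',np.arctan2(d[1],d[0]))
h=f(317,453,.168);print('handle',h)
# cup frame
d=(c[0]+c[1]-c[2]-c[3]);yaw=np.arctan2(d[1],d[0]); e=c[1]-c[0]+c[2]-c[3];print('yaw',yaw,np.arctan2(-e[1],-e[0])-np.pi/2)
F=(c[2]+c[3])/2; 
x=np.array([np.cos(yaw),np.sin(yaw),0]);y=np.array([-x[1],x[0],0])
O=np.mean(c,0)-x*(.15-.068)/2
print('origin',O,'hinge',O+.1*y,'handle pred',O+.1*y-.125*x-.175*y)
```

```text
cup [[ 0.8072  0.1671]
 [ 0.8025 -0.0341]
 [ 0.5842 -0.0291]
 [ 0.5888  0.1697]] [np.float64(0.21837735805622527), np.float64(0.20124149438556127), np.float64(0.21837241694204798), np.float64(0.19885439672063643)]
cradle [[ 0.6739 -0.2283]
 [ 0.6668 -0.3017]
 [ 0.477  -0.2818]
 [ 0.4837 -0.2067]] [ 0.5754 -0.2546  0.01  ] [np.float64(0.19134628268119921), np.float64(0.07375148555285088), np.float64(0.19089210351095198), np.float64(0.07534408471336332)]
yaw -0.10866165762290612
handle [ 0.5286 -0.0026  0.168 ]
yaw -0.01737085850589541 -0.023395019792063376
origin [0.6547 0.0691 0.15  ] hinge [0.6564 0.1691 0.15  ] handle pred [ 0.5284 -0.0037  0.15  ]
```

```bash
cat >> h.py <<'E'
np.set_printoptions(precision=4,suppress=True)
def Rd(psi,lean=0,axis=None):
    "tool down, closing axis y at yaw psi; then leaned by rotvec axis*lean (world)"
    s,c=np.sin(psi),np.cos(psi)
    r=R.from_matrix(np.array([[-s,c,0],[c,s,0],[0,0,-1]]))
    return r if axis is None else R.from_rotvec(np.array(axis)*lean)*r
CY=-0.02; O=np.array([.655,.069,0.])
CX=np.array([np.cos(CY),np.sin(CY),0]);CYV=np.array([-CX[1],CX[0],0]); H=O+.1*CYV
def handle(th): return H+R.from_rotvec([0,0,CY-th]).apply([-.125,-.175,0])
E
python3 - <<'E'
from h import *
S=camera('scene')
print(handle(0),proj(S,handle(0)+[0,0,.168]))
print(go(handle(0)+[0,0,.225],Rd(2.5)))
E
```

```text
[ 0.5285 -0.0035  0.    ] [[300.0932 218.0659]]
(array([-0.5156, -0.4586,  0.0313]), array([ 0.   , -0.   , -1.158]))
```

```bash
python3 -m jog '[-0.1,-0.09,0.005,0,0,-0.3,0.3,-0.25,-0.22,0.015,0,0,-0.6,0.4,-0.5156,-0.4586,0.0313,0,0,-1.158,0.5,-0.5156,-0.4586,0.0313,0,0,-1.158,0.5,-0.5156,-0.4586,0.0313,0,0,-1.158,0.5,-0.5156,-0.4586,0.0313,0,0,-1.158,0.5,-0.5156,-0.4586,0.0313,0,0,-1.158,0.5,-0.5156,-0.4586,0.0313,0,0,-1.158,0.5,-0.5156,-0.4586,0.0313,0,0,-1.158,0.5,-0.5156,-0.4586,0.0313,0,0,-1.158,0.5,-0.5156,-0.4586,0.0313,0,0,-1.158,0.5,-0.5156,-0.4586,0.0313,0,0,-1.158,0.5,-0.5156,-0.4586,0.0313,0,0,-1.158,0.5,-0.5156,-0.4586,0.0313,0,0,-1.158,0.5,-0.5156,-0.4586,0.0313,0,0,-1.158,0.5]'
python3 - <<'E'
from h import *
W=camera('wrist');save(W,'w1.png')
print(W['extrinsics'],get_obs()['q'],get_obs()['eef_pos'])
print(proj(W,[handle(0)+[0,0,.168],get_obs()['eef_pos']+np.array([0,0,-.025])]))
for d in spot_in(W,'handle'):print(d)
print(go(handle(0)+[0,0,.225],Rd(2.5)))
E
```

```text
time_s: 3.08
eef_pos: [0.5279, -0.0024, 0.225]
eef_rot: [-0.0, -0.449, 0.894, 0.0]
wrist_force: [0.6, -0.0, 0.1]
opening: 0.501
grasp_force: 0.0
[[-0.8024 -0.5748 -0.1603  0.4866]
 [ 0.5967 -0.7729 -0.2159 -0.0575]
 [ 0.0001 -0.2689  0.9632  0.3432]
 [ 0.      0.      0.      1.    ]] [-0.2294  0.1065  1.7564  0.0002  1.2786 -2.7313] [ 0.528  -0.0023  0.2252]
[[269.6882 245.3602]
 [271.8712 275.2317]]
{'xyz': [0.5909, 0.0208, 0.1136], 'confidence': 0.61}
(array([ 0.0007, -0.0011,  0.0002]), array([-0.0001,  0.0002,  0.0018]))
```

View pics/w1.png

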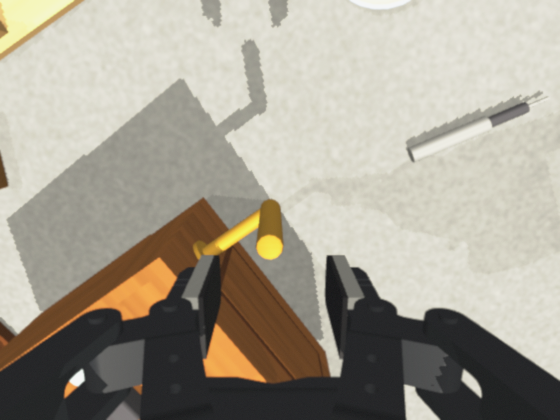

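The wrist view shows the handle top at (270,248), centred between the fingertips at (215..335, 270). Descend around it.

```bash
python3 -m jog '[0.0007,-0.001,0.04,0,0,0,0.5,0.0007,-0.001,0.085,0,0,0,0.5,0.0007,-0.001,0.085,0,0,0,0.65,0.0007,-0.001,0.085,0,0,0,0.8,0.0007,-0.001,0.085,0,0,0,0.8,0.0007,-0.001,0.085,0,0,0,0.8]'
python3 - <<'E'
from h import *
for th in [.06,.13,.25,.4,.55,.7,.85,1.0,1.15,1.3,1.45,1.6,1.75,1.85,1.9]:
    s,r=go(handle(th)+[0,0,.14],Rd(2.5-th)); print(th,s,r)
E
```

```text
time_s: 3.92
eef_pos: [0.5299, -0.0049, 0.1416]
eef_rot: [0.001, -0.448, 0.894, -0.001]
wrist_force: [-0.0, -0.2, 0.1]
opening: 0.203
grasp_force: 0.0
0.06 [-0.0006  0.0148  0.0016] [-0.0026  0.0012  0.0602]
0.13 [-0.002   0.0298  0.0015] [-0.0026  0.0013  0.1302]
0.25 [-0.0069  0.0552  0.0015] [-0.0025  0.0014  0.2502]
0.4 [-0.0171  0.0857  0.0014] [-0.0024  0.0016  0.4002]
0.55 [-0.0318  0.1144  0.0013] [-0.0023  0.0018  0.5502]
0.7 [-0.0507  0.1405  0.0013] [-0.0022  0.002   0.7002]
0.85 [-0.0732  0.1636  0.0012] [-0.002   0.0022  0.8502]
1.0 [-0.0989  0.183   0.0012] [-0.0019  0.0023  1.0002]
1.15 [-0.1272  0.1984  0.0012] [-0.0017  0.0025  1.1502]
1.3 [-0.1576  0.2093  0.0012] [-0.0016  0.0027  1.3002]
1.45 [-0.1892  0.2156  0.0012] [-0.0014  0.0028  1.4502]
1.6 [-0.2214  0.2172  0.0013] [-0.0012  0.003   1.6002]
1.75 [-0.2534  0.2138  0.0013] [-0.001   0.0031  1.7502]
1.85 [-0.2744  0.209   0.0013] [-0.0008  0.0032  1.8502]
1.9 [-0.2846  0.2058  0.0014] [-0.0008  0.0033  1.9002]
```

```bash
python3 -m jog '[-0.0006,0.008,0,0,0,0.03,0.8,-0.0006,0.0148,0,0,0,0.06,0.8,-0.0012,0.022,0,0,0,0.1,0.8,-0.002,0.03,0,0,0,0.13,0.8,-0.007,0.055,0,0,0,0.25,0.8,-0.017,0.085,0,0,0,0.4,0.8,-0.032,0.114,0,0,0,0.55,0.8,-0.0505,0.14,0,0,0,0.7,0.8,-0.073,0.163,0,0,0,0.85,0.8,-0.0985,0.182,0,0,0,1,0.8,-0.127,0.1975,0,0,0,1.15,0.8,-0.157,0.2085,0,0,0,1.3,0.8,-0.189,0.215,0,0,0,1.45,0.8,-0.221,0.2165,0,0,0,1.6,0.8,-0.253,0.213,0,0,0,1.75,0.8,-0.274,0.208,0,0,0,1.85,0.8,-0.284,0.205,0,0,0,1.9,0.8,-0.284,0.205,0,0,0,1.9,0.8,-0.284,0.205,0,0,0,1.9,0.8]'
python3 - <<'E'
from h import *
T=camera('top');save(T,'t2.png')
for d in spot_in(T,'blank'): print(d)
print(handle(1.9))
im=T['frame'][130:260,110:300,::-1];cv2.imwrite('pics/c2.png',cv2.resize(im,None,fx=4,fy=4,interpolation=cv2.INTER_CUBIC))
E
```

```text
time_s: 6.3
eef_pos: [0.5339, 0.3453, 0.1398]
eef_rot: [-0.0, 0.466, 0.885, -0.0]
wrist_force: [-0.9, -0.6, 0.0]
opening: 0.2
grasp_force: 0.1
{'xyz': [0.645, 0.0478, 0.0534], 'confidence': 0.73}
[0.5353 0.3463 0.    ]
```

View pics/c2.png

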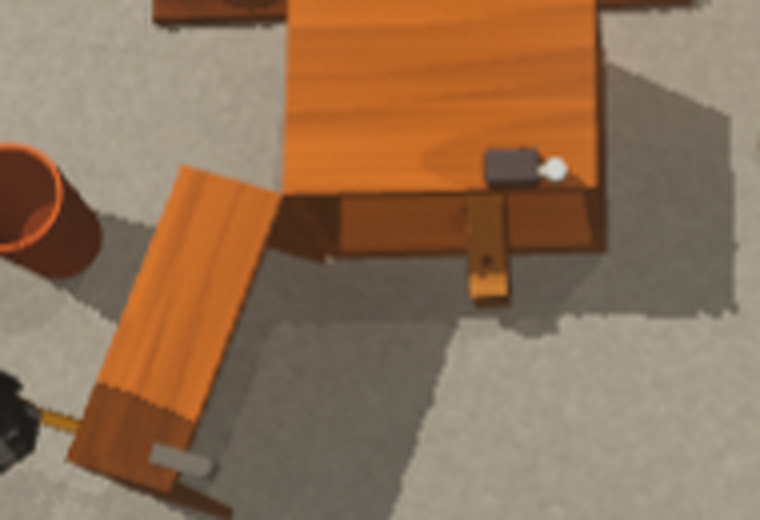

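The crop shows the door wide open. The blank's near end has top edge corners at (470,272) and (510,272), and its sides run up to the roof edge at (468..506,195).

Run:
```python
from h import *
T=camera('top')
f=lambda u,v,z: atz(T,(u/4+110-.375,v/4+130-.375),z)
for u,v,z in [(469,272,.054),(510,272,.054),(466,198,.054),(505,198,.054),(471,303,.02),(511,303,.02)]: print(f(u,v,z))
a=Rd(1.55,-.436,CYV)
p,r=tool()
print('up',go(p+[0,0,.1]))
yb=float(np.mean([f(469,272,.054)[1],f(510,272,.054)[1]]));print(yb)
G=O-.03*CX;G=G+[0,yb-G[1],.047]
zt=a.apply([0,0,1]);print(zt,G)
print('hi',go([*(G-.086*zt)[:2],.24],a)); print('pre',go(G-.086*zt,a))
```

```text
[0.6276 0.0644 0.054 ]
[0.6263 0.0361 0.054 ]
[0.6812 0.0657 0.054 ]
[0.68   0.0385 0.054 ]
[0.6144 0.0675 0.02  ]
[0.6132 0.0392 0.02  ]
up (array([ 0. , -0. , -0.1]), None)
0.050219402781340745
[ 0.4222 -0.0084 -0.9064] [0.625  0.0502 0.047 ]
hi (array([-0.2736, -0.1213, -0.0999]), array([-0.2075, -0.4026, -0.9343]))
pre (array([-0.2736, -0.1212,  0.0151]), array([-0.2075, -0.4026, -0.9343]))
```

```bash
python3 -m jog '[0,0,-0.005,0,0,0,0.5,0,0,-0.06,0,0,0,0.45,0,0,-0.1,0,0,0,0.35,-0.2736,-0.1213,-0.1,-0.2075,-0.4026,-0.9343,0.35,-0.2736,-0.1213,-0.1,-0.2075,-0.4026,-0.9343,0.35,-0.2736,-0.1213,-0.1,-0.2075,-0.4026,-0.9343,0.35,-0.2736,-0.1213,-0.1,-0.2075,-0.4026,-0.9343,0.35,-0.2736,-0.1213,-0.1,-0.2075,-0.4026,-0.9343,0.35,-0.2736,-0.1213,-0.1,-0.2075,-0.4026,-0.9343,0.35,-0.2736,-0.1213,-0.1,-0.2075,-0.4026,-0.9343,0.35,-0.2736,-0.1213,-0.1,-0.2075,-0.4026,-0.9343,0.35]'
python3 - <<'E'
from h import *
W=camera('wrist');save(W,'w2.png')
for d in spot_in(W,'blank'): print(d,proj(W,d['xyz']))
a=Rd(1.55,-.436,CYV); zt=a.apply([0,0,1]); G=np.array([.625,.0502,.047])
print(get_obs()['eef_pos'],'pre',go(G-.086*zt,a),'g',go(G-.006*zt,a))
# predicted corners of near end
print(proj(W,[[.6135,.063,.054],[.6135,.037,.054],[.6135,.063,.02],[.6135,.037,.02],[.655,.063,.054],[.655,.037,.054]]))
E
```

```text
time_s: 7.82
eef_pos: [0.5892, 0.0516, 0.2406]
eef_rot: [0.216, 0.012, 0.976, -0.002]
wrist_force: [0.3, 0.4, -1.0]
opening: 0.648
grasp_force: 0.0
{'xyz': [0.6538, 0.0557, 0.0536], 'confidence': 0.81} [[279.4754 161.5241]]
[0.5894 0.0521 0.2405] pre (array([ 0.0494, -0.0013,  0.1044]), array([ 0.0004,  0.0002, -0.0008])) g (array([ 0.0494, -0.0014,  0.1844]), array([ 0.0004,  0.0002, -0.0008]))
[[288.4093 117.6778]
 [254.5921 118.3958]
 [287.0745  98.6261]
 [256.0358  99.3071]
 [288.1978 162.8191]
 [257.2381 163.4236]]
```

View pics/w2.png

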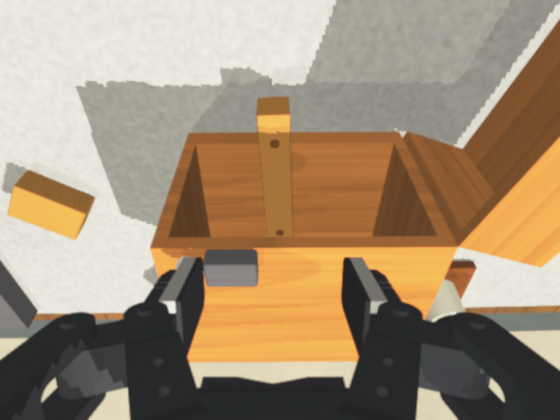

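The wrist view shows the blank's near end at (257–290, 97–115). That matches the estimate to within about 2 mm, with y ≈ 0.052.

```bash
python3 -m jog '[0.025,0,0.05,0,0,0,0.35,0.0494,0,0.1044,0,0,0,0.35,0.0494,0,0.1044,0,0,0,0.35,0.0494,0,0.144,0,0,0,0.35,0.0494,0,0.1844,0,0,0,0.35,0.0494,0,0.1844,0,0,0,0.35,0.0494,0,0.1844,0,0,0,0.35,0.0494,0,0.1844,0,0,0,1,0.0494,0,0.1844,0,0,0,1,0.0494,0,0.1844,0,0,0,1,0.0494,0,0.1844,0,0,0,1,0.0494,0,0.1844,0,0,0,1]'
python3 - <<'E'
from h import *
p,r=tool(); print(p)
print('up',go(p+[0,0,.008])[0],'out',go(p+[-.16,-.003+.006,.008])[0],'down',go(p+[-.16,.003,-.0195])[0])
E
```

```text
time_s: 9.43
eef_pos: [0.6232, 0.0506, 0.0544]
eef_rot: [0.218, 0.01, 0.976, -0.002]
wrist_force: [-6.3, 1.0, 10.2]
opening: 0.293
grasp_force: 61.9
[0.6232 0.0506 0.0544]
up [-0.0034  0.     -0.0072] out [ 0.1414 -0.0003 -0.0754] down [ 0.1531 -0.0003 -0.0505]
```

```bash
python3 -m jog '[-0.0034,0,-0.0072,0,0,0,1,0.0144,0,-0.0157,0,0,0,1,0.044,0,-0.029,0,0,0,1,0.08,0,-0.046,0,0,0,1,0.116,0,-0.063,0,0,0,1,0.1414,0,-0.0754,0,0,0,1,0.1414,0,-0.0754,0,0,0,1,0.147,0,-0.063,0,0,0,1,0.1525,0,-0.052,0,0,0,1,0.1525,0,-0.052,0,0,0,1]'
python3 - <<'E'
from h import *
p,r=tool(); print(p,get_obs()['wrist_force'],get_obs()['opening'])
T=camera('top');im=T['frame'][150:300,170:370,::-1];cv2.imwrite('pics/c3.png',cv2.resize(im,None,fx=4,fy=4,interpolation=cv2.INTER_CUBIC))
for k in (T,camera('scene')): print([ (np.round(d['xyz'],4),d['confidence']) for d in spot_in(k,'blank')])
E
```

```text
time_s: 10.68
eef_pos: [0.4629, 0.0537, 0.0348]
eef_rot: [0.217, 0.01, 0.976, -0.002]
wrist_force: [0.3, -0.5, -1.8]
opening: 0.29
grasp_force: 59.1
[0.4629 0.0537 0.0348] [ 0.277  -0.4692 -1.7726] 0.2904944397889941
[(array([0.6764, 0.1156, 0.1525]), 0.73), (array([0.5314, 0.0518, 0.0348]), 0.7)]
[(array([0.529 , 0.0597, 0.0325]), 0.59)]
```

View pics/c3.png

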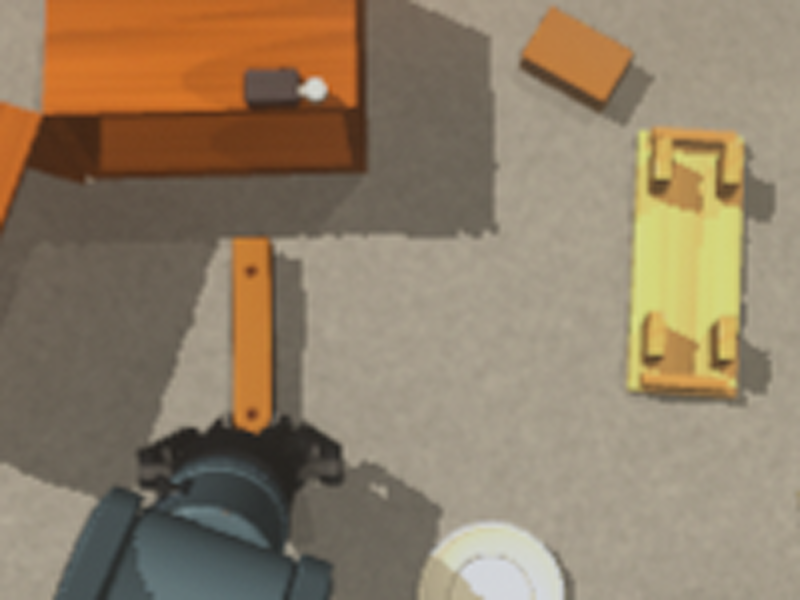

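The crop shows the blank held and just off the bench, with its far end at (252,238), clear of the cupboard (front edge at row ~170). Lower it the last bit and release.

```bash
python3 -m jog '[0.0006,0,0.0014,0,0,0,1,0.0012,0,0.0026,0,0,0,1,0.0012,0,0.0026,0,0,0,1]'; python3 -m jog '[0,0,0,0,0,0,0.5,0,0,0,0,0,0,0.3,0,0,0,0,0,0,0.3,0,0,-0.05,0,0,0,0.3,0,0,-0.09,0,0,0,0.3,0,0,-0.13,0,0,0,0.3]'
python3 - <<'E'
from h import *
T=camera('top');W=camera('wrist')
save(W,'w3.png')
im=T['frame'][150:300,170:370,::-1];cv2.imwrite('pics/c4.png',cv2.resize(im,None,fx=4,fy=4,interpolation=cv2.INTER_CUBIC))
ds=[np.array(d['xyz']) for k in (T,W) for d in spot_in(k,'blank')];print(ds)
f=lambda u,v,z: atz(T,(u/4+170-.375,v/4+150-.375),z)
e=f(252,238,.034);print('far end',e)
# segment bright orange top in the undistorted top view
print('hi',go([.533,.0525,.12],Rd(1.55)),get_obs()['eef_pos'])
E
```

```text
time_s: 11.25
eef_pos: [0.4637, 0.0539, 0.0342]
eef_rot: [0.219, 0.01, 0.976, -0.002]
wrist_force: [-16.6, 0.8, 34.2]
opening: 0.29
grasp_force: 64.7
time_s: 12.0
eef_pos: [0.4062, 0.055, 0.1501]
eef_rot: [0.216, 0.01, 0.976, -0.002]
wrist_force: [1.7, 0.4, 0.2]
opening: 0.701
grasp_force: 0.0
[array([0.5261, 0.0495, 0.0383]), array([0.4912, 0.0569, 0.0331])]
far end [0.5992 0.0513 0.034 ]
hi (array([-0.1005,  0.0003,  0.0809]), array([-0.0002,  0.4393, -0.0001])) [0.4077 0.0549 0.1505]
```

View pics/w3.png

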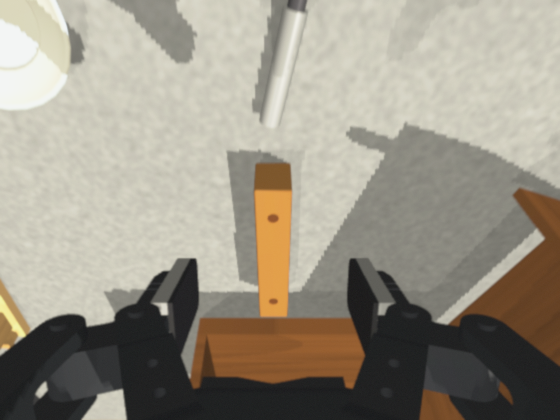

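The wrist view shows the blank flat on the bench, near top edge at (255–292,190) and far top edge at (259–288,317).

Run:
```python
from h import *
W=camera('wrist')
a=atz(W,(273.5,190),.034);b=atz(W,(273.5,317),.034);c=(a+b)/2;d=b-a
print(a,b,c,np.linalg.norm(d),np.arctan2(d[1],d[0]))
T=camera('top'); print(proj(T,[a,b]))
p=np.array([c[0],c[1],.034])
print('hi',go([c[0],c[1],.11],Rd(1.55)))
```

```text
[0.448  0.0542 0.034 ] [0.5945 0.0515 0.034 ] [0.5213 0.0528 0.034 ] 0.14657172725302853 -0.018625471502109924
[[232.496  263.2046]
 [232.5939 210.7647]]
hi (array([-0.0878,  0.0001,  0.0832]), array([ 0.0008,  0.4343, -0.0004]))
```

```bash
python3 -m jog '[-0.045,0,0.04,0,0.17,0,0.35,-0.0895,0,0.084,0,0.4343,0,0.35,-0.0895,0,0.084,0,0.4343,0,0.35,-0.0895,0,0.084,0,0.4343,0,0.35,-0.0895,0,0.084,0,0.4343,0,0.35,-0.0895,0,0.084,0,0.4343,0,0.35]'
python3 - <<'E'
from h import *
print(tool()[0],go([.523,.0528,.032],Rd(1.55)))
E
```

```text
time_s: 13.05
eef_pos: [0.5225, 0.0529, 0.1115]
eef_rot: [0.001, 0.01, 1.0, 0.0]
wrist_force: [0.2, 1.3, -0.4]
opening: 0.653
grasp_force: 0.0
[0.5225 0.0529 0.1115] (array([-0.0003, -0.0001,  0.0795]), array([0.0005, 0.0025, 0.0001]))
```

```bash
python3 -m jog '[0,0,0.04,0,0.001,0,0.35,0,0,0.0795,0,0.0025,0,0.35,0,0,0.0795,0,0.0025,0,0.35,0,0,0.0795,0,0.0025,0,1,0,0,0.0795,0,0.0025,0,1,0,0,0.0795,0,0.0025,0,1,0,0,0.0795,0,0.0025,0,1,0,0,0.0795,0,0.0025,0,1,0,0,0.045,0,0.0025,0,1,0,0,-0.01,0,0.0025,0,1,0,0,-0.01,0,0.0025,0,1]'
python3 - <<'E'
from h import *
print(tool()[0],go([.5754,-.2546,.122],Rd(np.pi/2-.109)))
E
```

```text
time_s: 14.42
eef_pos: [0.5277, 0.0522, 0.1273]
eef_rot: [0.006, 0.01, 1.0, -0.0]
wrist_force: [0.5, 0.1, -1.5]
opening: 0.294
grasp_force: 59.4
[0.5277 0.0522 0.1273] (array([-0.0539, -0.3058,  0.0061]), array([-0.0003,  0.0112,  0.0885]))
```

```bash
python3 -m jog '[-0.009,-0.05,0,0,0,0.015,1,-0.02,-0.11,0,0,0,0.03,1,-0.032,-0.17,0,0,0,0.045,1,-0.043,-0.23,0,0,0,0.06,1,-0.052,-0.28,0,0,0,0.08,1,-0.058,-0.306,0,0,0,0.0885,1,-0.058,-0.306,0,0,0,0.0885,1,-0.058,-0.306,0,0,0,0.0885,1,-0.058,-0.306,0,0,0,0.0885,1,-0.058,-0.306,0,0,0,0.0885,1]'
python3 - <<'E'
from h import *
print(tool()[0],get_obs()['wrist_force'])
W=camera('wrist');save(W,'w4.png')
c=np.array([.5754,-.2546,0]);u=np.array([np.cos(-.109),np.sin(-.109),0]);v=np.array([-u[1],u[0],0])
print(proj(W,[c+u*s*.095+v*t*.038+[0,0,.01] for s in(-1,1) for t in (-1,1)]))
print('cheek inner tops near',proj(W,[c-u*.077+v*t*.018+[0,0,.052] for t in (-1,1)]),proj(W,[c-u*.047+v*t*.018+[0,0,.052] for t in (-1,1)]))
E
```

```text
time_s: 15.68
eef_pos: [0.5753, -0.2535, 0.1212]
eef_rot: [-0.0, 0.054, 0.999, 0.0]
wrist_force: [-0.4, -0.0, -1.0]
opening: 0.29
grasp_force: 59.5
[ 0.5753 -0.2535  0.1212] [-0.4294 -0.0028 -0.9591]
[[204.9193  54.7313]
 [338.5985  54.9617]
 [217.4538 344.1588]
 [325.4566 344.3395]]
cheek inner tops near [[233.4765  84.5264]
 [309.5463  84.6568]] [[235.012  148.1832]
 [307.893  148.3077]]
```

View pics/w4.png

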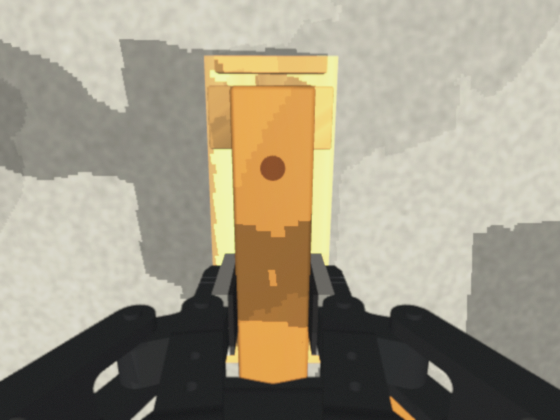

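The wrist view shows the cradle's near edge at (205–338,56), as predicted. The blank's near end is at (232–315,86), aligned with the cradle.

Run:
```python
from h import *
W=camera('wrist')
c=np.array([.5754,-.2546,0]);u=np.array([np.cos(-.109),np.sin(-.109),0]);v=np.array([-u[1],u[0],0])
for uv in [(232,86),(315,86),(235,240),(311.5,240)]:
    q=atz(W,uv,.123)-c; print(q@u,q@v)
for uv in [(205,56),(338,56)]:
    q=atz(W,uv,.010)-c; print('cr',q@u,q@v)
print(go([.5754,-.2546,.044],Rd(np.pi/2-.109)))
```

```text
-0.07344652035063556 -0.011597019613761443
-0.07348345616971404 0.01283469292010749
-0.025239412711260605 -0.011912186466749363
-0.02528077288385641 0.013195534735032143
cr -0.09425185399081919 -0.038175965254230594
cr -0.09435940637293654 0.03750646298095469
(array([-0.0001, -0.0008,  0.0773]), array([ 0.0003, -0.0004,  0.0006]))
```

```bash
python3 -m jog '[0,-0.001,0.03,0,0,0,1,0,-0.001,0.055,0,0,0,1,0,-0.001,0.072,0,0,0,1,0,-0.001,0.0775,0,0,0,1,0,-0.001,0.0775,0,0,0,1,0,-0.001,0.0785,0,0,0,1,0,-0.001,0.0785,0,0,0,1]'
```

```text
time_s: 16.65
eef_pos: [0.5758, -0.2558, 0.0446]
eef_rot: [0.0, 0.055, 0.999, -0.0]
wrist_force: [-4.7, 2.2, 9.4]
opening: 0.291
grasp_force: 61.1
```

```bash
python3 -m jog '[0,0,0,0,0,0,1,0,0,0,0,0,0,1]'
python3 - <<'E'
from h import *
S=camera('scene');T=camera('top')
a=T['frame'][180:260,310:380,::-1];b=S['frame'][180:260,195:275,::-1]
f=lambda i:cv2.resize(i,(400,400),interpolation=cv2.INTER_CUBIC)
cv2.imwrite('pics/c5.png',np.hstack([f(a),f(b)]))
E
```

```text
time_s: 16.9
eef_pos: [0.5759, -0.2558, 0.0447]
eef_rot: [0.0, 0.055, 0.999, -0.0]
wrist_force: [-3.8, 3.2, 9.0]
opening: 0.294
grasp_force: 61.1
```

View pics/c5.png

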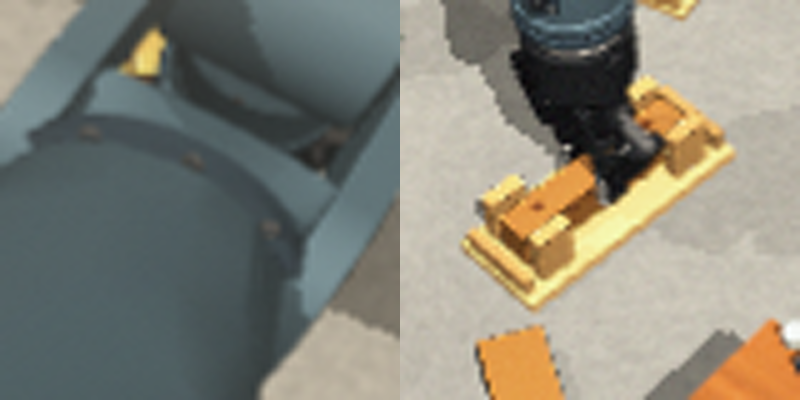

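The scene crop shows the blank level between both pairs of cheeks, and the contact force confirms it has seated. Release, rise and check.

```bash
python3 -m jog '[0,0,0,0,0,0,0.8,0,0,0,0,0,0,0.5,0,0,0,0,0,0,0.4,0,0,0,0,0,0,0.4,0,0,-0.05,0,0,0,0.4,0,0,-0.11,0,0,0,0.4,0,0,-0.17,0,0,0,0.4,0,0,-0.17,0,0,0,0.4]'
python3 - <<'E'
from h import *
S=camera('scene');W=camera('wrist');T=camera('top')
a=W['frame'][:,:,::-1];b=S['frame'][180:260,195:275,::-1]
cv2.imwrite('pics/c6.png',np.hstack([cv2.resize(a,(448,336)),cv2.resize(b,(336,336),interpolation=cv2.INTER_CUBIC)]))
for k in (S,W,T): print([(np.round(d['xyz'],4),d['confidence']) for d in spot_in(k,'blank')])
c=np.array([.5754,-.2546,0]);u=np.array([np.cos(-.109),np.sin(-.109),0]);v=np.array([-u[1],u[0],0])
print(proj(W,[c+u*s*.075+v*t*.013+[0,0,.044] for s in(-1,1) for t in (-1,1)])*.8)
E
```

```text
time_s: 18.0
eef_pos: [0.5783, -0.2576, 0.2196]
eef_rot: [0.005, 0.055, 0.998, -0.003]
wrist_force: [0.8, -0.6, 0.1]
opening: 0.603
grasp_force: 0.0
[(array([ 0.576 , -0.2468,  0.042 ]), 0.71)]
[(array([ 0.5682, -0.2558,  0.0392]), 0.87)]
[]
[[206.9689  72.0281]
 [235.3103  72.0408]
 [208.3316 221.1328]
 [233.033  221.178 ]]
```

View pics/c6.png

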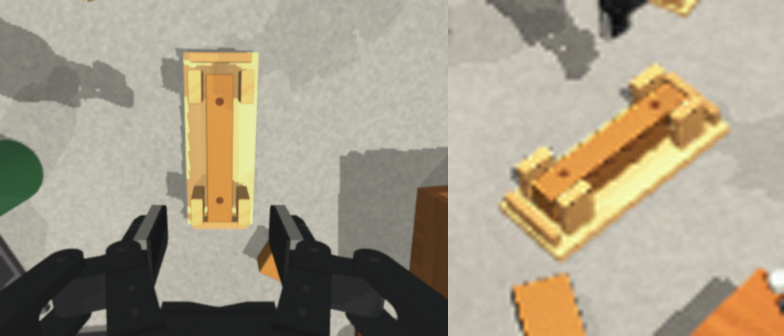

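The blank lies level and centred in the cradle, with both ends between the cheeks. Now the door.

Run:
```python
from h import *
print(tool()[0],go(handle(1.89)+[0,0,.225],Rd(2.5-1.9)))
```

```text
[ 0.5743 -0.2549  0.2103] (array([ 0.106 ,  0.592 , -0.0129]), array([ 0.0003, -0.0047,  0.8614]))
```

```bash
python3 -m jog '[0.01,0.06,-0.005,0,0,0.1,0.5,0.02,0.12,-0.013,0,0,0.2,0.5,0.106,0.592,-0.013,0,0,0.8614,0.5,0.106,0.592,-0.013,0,0,0.8614,0.5,0.106,0.592,-0.013,0,0,0.8614,0.5,0.106,0.592,-0.013,0,0,0.8614,0.5,0.106,0.592,-0.013,0,0,0.8614,0.5,0.106,0.592,-0.013,0,0,0.8614,0.5,0.106,0.592,-0.013,0,0,0.8614,0.5,0.106,0.592,-0.013,0,0,0.8614,0.5,0.106,0.592,-0.013,0,0,0.8614,0.5,0.106,0.592,-0.013,0,0,0.8614,0.5,0.106,0.592,-0.013,0,0,0.8614,0.5,0.106,0.592,-0.013,0,0,0.8614,0.5,0.106,0.592,-0.013,0,0,0.8614,0.5]'
python3 - <<'E'
from h import *
W=camera('wrist')
print(proj(W,handle(1.89)+[0,0,.168]),go(handle(1.89)+[0,0,.14],Rd(.61)))
hsv=cv2.cvtColor(W['frame'],cv2.COLOR_RGB2HSV)
m=cv2.inRange(hsv,(18,190,150),(28,255,255))[150:330,180:380];ys,xs=np.nonzero(m);print(len(xs),xs.mean()+180,ys.mean()+150,xs.min()+180,xs.max()+180,ys.min()+150,ys.max()+150)
cv2.imwrite('pics/w5.png',W['frame'][:,:,::-1])
E
```

```text
time_s: 20.18
eef_pos: [0.5348, 0.3437, 0.2261]
eef_rot: [-0.0, 0.467, 0.884, 0.0]
wrist_force: [0.2, 0.2, -0.1]
opening: 0.498
grasp_force: 0.0
[[273.553  240.4293]] (array([ 0.0017, -0.0003,  0.0861]), array([ 0.0001, -0.0006, -0.011 ]))
258 236.10077519379846 232.07751937984494 200 264 210 252
```

View pics/w5.png

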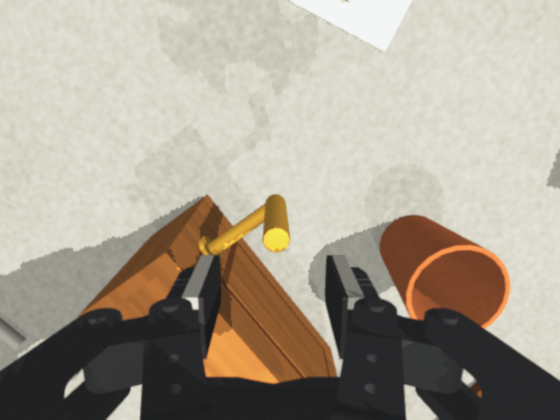

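The wrist view shows the handle top at (277,240), between the fingertips. Cage it and swing the door shut.

```bash
python3 -m jog '[0.0017,0.001,0.045,0,0,0,0.5,0.0017,0.001,0.086,0,0,0,0.5,0.0017,0.001,0.086,0,0,0,0.65,0.0017,0.001,0.086,0,0,0,0.8,0.0017,0.001,0.086,0,0,0,0.8,0.0017,0.001,0.086,0,0,0,0.8]'
python3 - <<'E'
from h import *
print(tool()[0])
for th in [1.8,1.65,1.5,1.35,1.2,1.05,.9,.75,.6,.45,.3,.2,.13,.06,0,-.015]:
    s,r=go(handle(th)+[0,0,.14],Rd(2.5-th)); print(th,s,r)
E
```

```text
time_s: 20.98
eef_pos: [0.5353, 0.3468, 0.1418]
eef_rot: [0.001, 0.467, 0.885, 0.001]
wrist_force: [-0.5, -0.1, 0.2]
opening: 0.197
grasp_force: 0.0
[0.5353 0.3468 0.1418]
1.8 [-0.0016 -0.0217  0.0017] [ 0.0027  0.0002 -0.0999]
1.65 [-0.0072 -0.0534  0.0016] [ 0.0027  0.0004 -0.2499]
1.5 [-0.0176 -0.084   0.0016] [ 0.0027  0.0006 -0.3999]
1.35 [-0.0323 -0.1126  0.0015] [ 0.0026  0.0008 -0.5499]
1.2 [-0.0512 -0.1387  0.0014] [ 0.0026  0.001  -0.6999]
1.05 [-0.0738 -0.1617  0.0014] [ 0.0025  0.0012 -0.8499]
0.9 [-0.0996 -0.1811  0.0013] [ 0.0025  0.0014 -0.9999]
0.75 [-0.1279 -0.1964  0.0013] [ 0.0024  0.0016 -1.1499]
0.6 [-0.1583 -0.2073  0.0012] [ 0.0023  0.0018 -1.2999]
0.45 [-0.1899 -0.2135  0.0012] [ 0.0022  0.002  -1.4499]
0.3 [-0.2221 -0.2149  0.0012] [ 0.0021  0.0022 -1.5999]
0.2 [-0.2435 -0.2132  0.0012] [ 0.002   0.0024 -1.6999]
0.13 [-0.2584 -0.2107  0.0012] [ 0.0019  0.0025 -1.7699]
0.06 [-0.273  -0.2072  0.0012] [ 0.0019  0.0025 -1.8399]
0 [-0.2853 -0.2034  0.0013] [ 0.0018  0.0026 -1.8999]
-0.015 [-0.2884 -0.2023  0.0013] [ 0.0018  0.0026 -1.9149]
```

```bash
python3 -m jog '[-0.0016,-0.0217,0,0,0,-0.1,0.8,-0.0072,-0.0534,0,0,0,-0.25,0.8,-0.0176,-0.084,0,0,0,-0.4,0.8,-0.0323,-0.1126,0,0,0,-0.55,0.8,-0.0512,-0.1387,0,0,0,-0.7,0.8,-0.0738,-0.1617,0,0,0,-0.85,0.8,-0.0996,-0.1811,0,0,0,-1,0.8,-0.1279,-0.1964,0,0,0,-1.15,0.8,-0.1583,-0.2073,0,0,0,-1.3,0.8,-0.19,-0.2135,0,0,0,-1.45,0.8,-0.222,-0.215,0,0,0,-1.6,0.8,-0.2435,-0.213,0,0,0,-1.7,0.8,-0.2585,-0.2107,0,0,0,-1.77,0.8,-0.273,-0.207,0,0,0,-1.84,0.8,-0.2853,-0.2034,0,0,0,-1.9,0.8,-0.2884,-0.2023,0,0,0,-1.915,0.8,-0.2884,-0.2023,0,0,0,-1.915,0.8,-0.2884,-0.2023,0,0,0,-1.915,0.8]'
python3 - <<'E'
from h import *
print(handle(0),handle(-.015),get_obs()['wrist_force'])
E
```

```text
time_s: 23.22
eef_pos: [0.5299, -0.0055, 0.14]
eef_rot: [-0.0, -0.455, 0.891, 0.0]
wrist_force: [-3.3, 0.7, 2.7]
opening: 0.199
grasp_force: 1.6
[ 0.5285 -0.0035  0.    ] [ 0.5311 -0.0054  0.    ] [-3.2783  0.699   2.7485]
```

```bash
python3 -m jog '[0,-0.002,0,0,0,0,0.8,0,-0.003,0,0,0,0,0.8,0,-0.003,0,0,0,0,0.8]'; python3 -m jog '[0,0.003,0,0,0,0,0.7,0,0.004,0,0,0,0,0.5,0,0.004,0,0,0,0,0.5,0,0.004,0,0,0,0,0.5,0,0.004,-0.05,0,0,0,0.5,0,0.004,-0.1,0,0,0,0.5,0.04,0.06,-0.12,0,0,0,0.5,0.06,0.12,-0.12,0,0,0,0.5,0.09,0.18,-0.12,0,0,0,0.5,0.09,0.18,-0.12,0,0,0,0.5]'
python3 - <<'E'
from h import *
T=camera('top');S=camera('scene')
a=T['frame'][110:260,170:370,::-1]
cv2.imwrite('pics/c7.png',cv2.resize(a,None,fx=4,fy=4,interpolation=cv2.INTER_CUBIC));save(S,'s9.png')
b=cv2.imread('pics/t1.png')[110:260,170:370]
print('roof/door diff',cv2.absdiff(a,b)[15:95,5:95].mean())
for n in ['blank','wine_bottle','palette_dish','pin_vise','oak_offcut','brush_jar']: print(n,[(np.round(d['xyz'],3)) for d in spot_in(S,n)][:1])
print(handle(0),proj(T,handle(0)+[0,0,.168])*4-[680,440],proj(T,handle(.13)+[0,0,.168])*4-[680,440])
E
```

```text
time_s: 23.6
eef_pos: [0.5301, -0.0056, 0.1397]
eef_rot: [-0.002, -0.455, 0.89, 0.003]
wrist_force: [-11.8, 7.5, 11.1]
opening: 0.207
grasp_force: 7.3
time_s: 24.85
eef_pos: [0.3315, 0.0258, 0.2595]
eef_rot: [0.0, -0.455, 0.891, -0.0]
wrist_force: [0.2, -0.7, 0.2]
opening: 0.501
grasp_force: 0.0
roof/door diff 4.794305555555556
blank [array([ 0.58 , -0.247,  0.043])]
wine_bottle [array([ 0.594, -0.475,  0.149])]
palette_dish [array([ 0.34 , -0.107,  0.008])]
pin_vise [array([0.372, 0.066, 0.008])]
oak_offcut [array([ 0.732, -0.174,  0.029])]
brush_jar [array([0.666, 0.364, 0.063])]
[ 0.5285 -0.0035  0.    ] [[316.9205 451.5164]] [[288.0389 486.9444]]
```

View pics/c7.png

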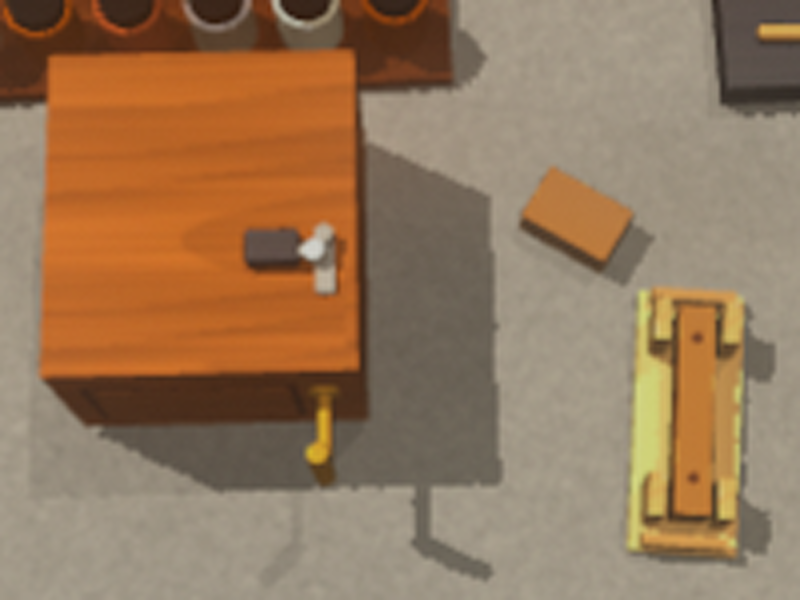

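The top crop shows the door fully shut: the handle is back at (317,453), as at the start. The blank is bedded in the cradle at (695,410).

```bash
python3 -c "
from bench import hand_in
print(hand_in())"
```

```text
the job is handed in; nothing more can be done
None
```

The job is done and handed in at about 25 s: the door was opened, the blank was set down in front and then bedded level in the large cradle, the door is shut, and the other things showed no movement in the last pictures.

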